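# Turn the axle's flat up and seat the drill guide on it

### The arm

A 7-joint arm with a two-finger parallel gripper is mounted at the origin on the work surface. World frame = base frame: x ahead of the robot, y to its left, z up, the work surface at z = 0. Lengths are in m, angles in rad, forces in N, time in s.
With the tool pointing down it reaches from about 0.4 to 0.875 m from the base axis. Payload 6.5 kg.
Tool frame: the origin (TCP) lies at the very end of the fingers, on their centre line; the grasp point (between the pads) lies 19 mm behind it; z points along the fingers, y is the direction in which the jaws open and shut (so a half turn about z gives the same grasp; the last joint's range is limited). The gripper opens to 88 mm and grips with 3 to 60 N. Pads are 18 mm wide; open, the fingers measure 123 mm over their backs; the gripper's body (75 mm by 187 mm) begins 45 mm behind the grasp point.
Start: joints at [1.234, 0.536, -0.004, 1.538, 0.003, 1.067, -0.071], TCP at [0.174, -0.626, 0.239] pointing down, gripper open.
Joint ranges: [-2.7, 2.7], [-0.37, 2.16], [-1.27, 1.26], [0.24, 2.4], [-1.31, 4.45], [0.19, 1.91], [-2.76, 2.76]. Speed limits (rad/s): [2.39, 2.39, 3.14, 3.14, 3.14, 3.14, 3.14].

### API

Orientations are given as [roll, pitch, yaw] about the fixed x, y, z axes, in that order (R = Rz(yaw) Ry(pitch) Rx(roll)).
In Python, from cell import r gives the robot as it stands.
- The arm moves only by the tool arm_command, never from a script. Its argument "commands" is a list of rows, each a list of 2 entries, a list of its own where there are three numbers: the shift along the tool's x, y, z in mm, then the turn, a rotation vector about the tool's x, y, z in rad. A call has exactly 8 rows; each row is the pose to reach, as a shift and turn from the pose commanded when the call began, along the tool's axes at that moment; what a row does not reach only later rows make up. A row lasts 1/8 s, in which the tool goes at most 62.5 mm and 10.7 degrees, less where a joint would pass 70% of its speed; a pose out of reach is approached as far as the arm can. A call with a gripper value outside its range is refused whole. "grip" is the closure, from 0 (fully open) to 1 (shut), set as the call begins (left out, the last holds). The fingers move at their own pace and stop on an object; "newtons" is the grip in N (left out, the last holds). Time passes only in rows, so rows that repeat a pose let the fingers close, or fill a call up. It gives the time, the measured TCP pose, the force and the opening at its end, in the units of the state.
- r.sense(): the state, without advancing time (a new reading comes with each control period).
- r.read_camera(name): name is "side" or "top"; returns a dict with "color" (420x560x3 uint8, red, green, blue), "z_map" (420x560 float32, m along the optical axis (not along the pixel's ray), 0 where there is no reading), "camera_matrix" (3x3 intrinsics, pixels), "R" (3x3) and "t" (3): a world point X has camera coordinates R X + t. Camera axes: x right, y down, z forward; pixel columns grow to the right and rows downward; lengths in m; the calibration is good to about 2 mm. A picture is of the moment at which its call begins.
- r.hand_in(): hands the job in, once; it reports no verdict.
The state is a dict: "t": time; "q": joint angles; "joint_vel": joint speeds; "effort": joint torques, N m; "tool_pos": TCP position; "tool_rot": TCP orientation; "ft_force": force on the tool from outside, world axes, zero at the start; "ft_torque": the same for the moment, N m; "opening": finger opening in m.
Only numpy, scipy, OpenCV 4.12 (cv2) and the standard library are available. Lean on these libraries where they do the work, as an engineer would, in place of code of your own. Each camera call takes 0.05 s, during which the arm holds its last target. There are 200 camera calls.

### The job

The scooter axle lying in the V-blocks has its milled flat turned to one side: roll the axle where it lies, without lifting it out of the V's, until the flat faces straight up, and let go of it. Then take the steel drill guide from its cork pad and set it down gently and squarely over the flat, fully home between the round shoulders, and let go, without forcing it. Leave the other things on the bench where they are.

Things in the scene. Friction and masses are not known exactly. Their poses are not given: they have to be found in the camera images.
- vblock: Grey riser block 114 x 70 x 62 mm, fixed to the table, carrying a pair of steel 90-degree V-blocks (each 18 mm wide, centred 48 mm either side of the middle). Origin: centre of the underside, at table height. x: along the V (the axle's direction); z up. The steel tops end 4 mm below the axle's axis.
- vblock_axis (a point): Point on the axis of a 36 mm axle lying in the V's, midway between the two V-blocks, 105 mm above the table. Axes as vblock.
- axle: Aluminium axle lying loose in the V-blocks, 36 mm across, 200 mm long, 0.5 kg. Origin: on its axis, mid-length. x: along it; z: square out through its milled flat. Full round except the middle 70 mm. Each end overhangs the V-blocks by some 43 mm: there (80 mm from mid-length) it can be pinched across and turned about its axis; it stays as left. At the start the flat is 0.6 to 1.6 rad off upright.
- axle_flat (a point): Centre of the axle's flat, which is 70 mm long, 30 mm wide, 10 mm from the axis, so 8 mm below the round shoulders at its two ends. Axes as axle (z out of the flat).
- guide: Steel drill guide, 0.3 kg, standing on its legs on the pad: an upside-down channel 50 mm long (its x, the channel's direction), 56 mm wide (y), with a square post on top. Origin: centre of the underside, at the feet. Legs 16 mm high, 8 mm thick, 40 mm apart inside; roof 16 to 26 mm above the feet; post 28 x 28 mm, 26 to 62 mm above the feet, to be gripped.
- guide_roof (a point): Centre of the underside of the guide's roof, 16 mm above its feet; axes as guide. The channel drops over the axle (2 mm play each side) until the roof rests on the flat; the legs then end 6 mm below the axle's axis. Either way round is the same.
- pad: Cork pad 110 x 110 x 6 mm fixed to the table, on which the guide starts. Origin: centre of the underside.
- screwdriver: Bystander: red-handled screwdriver lying on the table. Origin: underside
- wrench: Bystander: steel spanner lying on the table. Origin: underside
- tray: Bystander: blue open tray 150 x 110 x 35 mm with bushes in it. Origin: underside centre
- stub: Bystander: plain round aluminium offcut standing on end, 36 mm across, 55 mm high. Origin: underside centre
There are look-alikes about, which are no part of the job. Leave any turquoise look-alike of the part that bears axle alone.

How it is judged:
By the outcome, as a careful person would: the job done as asked, in the order asked, and still so for the second after the job is handed in, with the robot touching nothing.
It also fails if it takes over 67 s, if anything falls off the work surface, if the arm or the gripper's body presses on something with over 40 N, if the wrist force passes 120 N, or if a joint passes its speed limit or range.

## Working session

There is one attempt and no reset: what is moved stays moved. The work goes in short steps, Python scripts to look and compute and a tool call to move; the robot and the scene stay as the last step left them, time stands still between calls to the robot, and variables do not carry over. Pictures are saved under pics/ and viewed, about 8 in all and at most 12, crops included, and the job is handed in when it is done.

Besides the shell and the picture viewer there is one more tool, called after ">>>" by a JSON object that holds its "fn" and its "kwargs". arm_command: Moves the arm, as the interface text tells. Its arguments: {"type":"object","properties":{"commands":{"type":"array"},"grip":{"type":"number"},"newtons":{"type":"number"}},"required":["commands"]}

```bash
mkdir -p pics; ls
cat > h.py <<'E'
import numpy as np, cv2
from scipy.spatial.transform import Rotation as Ro
from cell import r
def cam(n):
    d=r.read_camera(n); z=d["z_map"]; K=d["camera_matrix"]
    v,u=np.indices(z.shape)
    P=np.stack([(u-K[0,2])*z/K[0,0],(v-K[1,2])*z/K[1,1],z],-1)
    d["P"]=(P-d["t"])@d["R"]   # world points
    d["P"][z==0]=np.nan
    return d
def save(n,im,s=1):
    cv2.imwrite("pics/"+n,cv2.resize(im[...,::-1],None,fx=s,fy=s,interpolation=cv2.INTER_CUBIC))
E
python3 - <<'E'
from h import *
s=r.sense(); print(s)
for n in("top","side"):
    d=cam(n); save(n+"0.png",d["color"],1.4 if n=="top" else 1.4); np.savez(n+"0.npz",**d)
    print(n,-d["R"].T@d["t"],d["R"][2])
E
```

```text
pics
{'t': 0.0, 'q': array([ 1.23379012,  0.53714021, -0.00446632,  1.53885124,  0.0026183 ,
        1.06731512, -0.07119919]), 'joint_vel': array([ 7.38840447e-04,  3.77666680e-04, -7.92169996e-05, -1.29699480e-03,
       -1.58881412e-04,  5.50198737e-04, -1.18668558e-03]), 'effort': array([ 1.33242957e-03, -5.70969093e+01,  9.91300307e-01, -2.51598716e+01,
       -5.62814379e-02,  1.79897225e-02,  1.50928104e-04]), 'tool_pos': array([ 0.17371192, -0.62572367,  0.23786418]), 'tool_rot': array([-3.13988931e+00,  1.27403067e-04,  2.70911662e-01]), 'ft_force': array([ 0.04233367, -0.46570108,  0.48283492]), 'ft_torque': array([ 0.00793062,  0.03487592, -0.01523828]), 'opening': 0.08800181005278272}
top [0.32751453 0.04937661 1.1315195 ] [ 0.17343385 -0.00763437 -0.98481593]
side [ 0.4394195  -0.99572041  0.81437136] [ 0.06806051  0.82127034 -0.56646518]
```

View pics/top0.png

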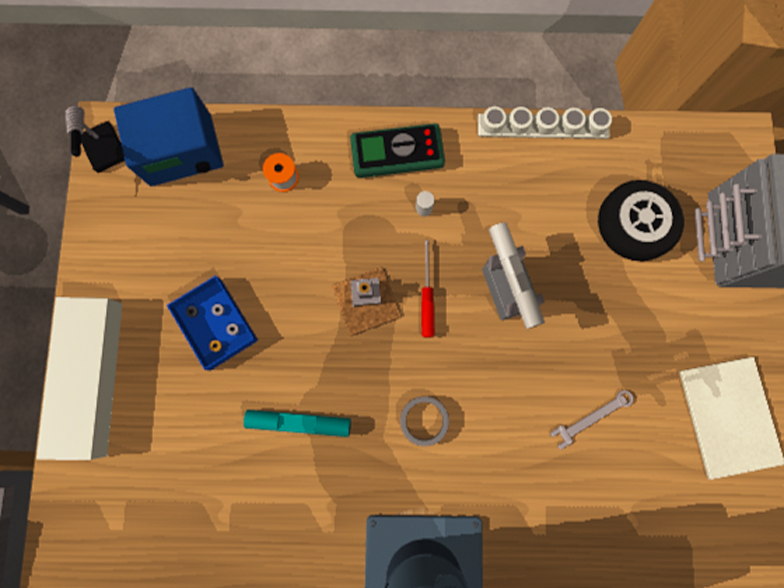

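View pics/side0.png

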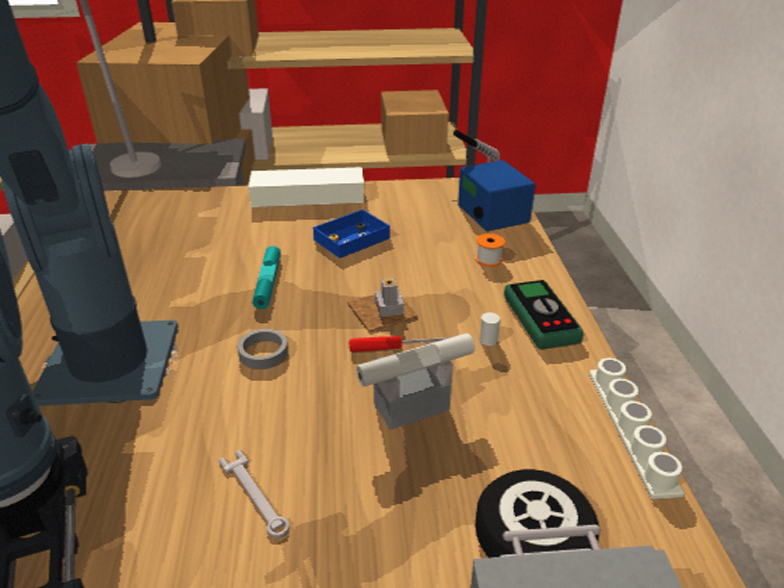

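The top picture shows the axle in the grey V-block (about 500,232 to 535,322) and the guide on its pad (about 365,290). The side picture shows the axle at about (415,360) and the guide at about (389,298). The turquoise axle, at (297,423) in the top picture, is the look-alike. I'll measure the two parts from the point clouds.

```bash
cat > m.py <<'E'
from h import *
from scipy.optimize import least_squares
def roi(d,u0,u1,v0,v1):
    p=d["P"][v0:v1,u0:u1].reshape(-1,3); return p[np.isfinite(p[:,0])]
def axle(top,side):
    pts=np.vstack([roi(top,335,400,150,245),roi(side,245,350,230,285)])
    p=pts[(pts[:,2]>.085)&(pts[:,2]<.14)]
    src=p
    c=np.median(p,0); dirn=np.linalg.svd(p-c,full_matrices=False)[2][0]
    a0=np.arctan2(dirn[1],dirn[0])
    def f(x,q=p):
        yaw,off,z=x; n=np.array([-np.sin(yaw),np.cos(yaw)])
        return np.hypot((q[:,:2]-c[:2])@n-off,q[:,2]-z)-.018
    s=least_squares(f,[a0,0,.105],loss="soft_l1",f_scale=.001)
    yaw,off,z=s.x; u=np.array([np.cos(yaw),np.sin(yaw)]);n=np.array([-u[1],u[0]])
    l=(p[:,:2]-c[:2])@u; w=(p[:,:2]-c[:2])@n-off; h=p[:,2]-z; rr=np.hypot(w,h)
    ok=rr<.0215; lo,hi=np.percentile(l[ok],[.3,99.7]); mid=(lo+hi)/2
    C=np.r_[c[:2]+off*n+mid*u,z]
    print("axle yaw",yaw,"z",z,"C",C,"len",hi-lo,"rms",np.median(abs(f(s.x))))
    return C,u,n,l-mid,w,h,rr
if __name__=="__main__":
    top=np.load("top0.npz");side=np.load("side0.npz")
    C,u,n,l,w,h,rr=axle(top,side)
    mid=(abs(l)<.030)&(rr<.022)
    ang=np.arctan2(w,h) # roll from up towards +n
    for a in np.arange(-2.2,2.2,.2):
        for nm,k in(("mid",mid),("end",(abs(l)>.04)&(rr<.022))):
            k=k&(abs(ang-a)<.1)
            if k.sum(): print(nm,round(a,1),k.sum(),np.round(np.median(rr[k])*1e3,1),end=" | ")
        print()
    best=max(((((abs(w*np.sin(t)+h*np.cos(t)-.010)<.0015)&mid&(abs(ang-t)<.9)).sum()),t) for t in np.arange(-2,2,.02))
    print("flat",best,"n",n)
    for nm,d,b in(("top",top,(235,300,180,245)),("side",side,(240,305,190,240))):
        p=roi(d,*b)
        for zl,zh,t in((.062,.074,"post"),(.028,.036,"roof"),(.003,.009,"pad")):
            q=p[(p[:,2]>zl)&(p[:,2]<zh)]
            if len(q)>5:
                R=cv2.minAreaRect((q[:,:2]*1000).astype(np.float32)); print(nm,t,len(q),R,np.median(q[:,2]))
E
python3 m.py
```

```text
axle yaw -2.7969248586640068 z 0.10374470951701384 C [ 0.55586413 -0.16401442  0.10374471] len 0.1995478939864474 rms 0.001644450310318974
end -2.2 1 17.4 | 
end -2.0 8 18.0 | 
mid -1.8 1 17.2 | end -1.8 16 19.0 | 
mid -1.6 4 17.3 | end -1.6 12 16.9 | 
mid -1.4 10 17.4 | end -1.4 23 17.2 | 
mid -1.2 22 17.8 | end -1.2 34 17.4 | 
mid -1.0 18 18.3 | end -1.0 50 17.5 | 
mid -0.8 27 18.8 | end -0.8 58 17.5 | 
mid -0.6 37 18.9 | end -0.6 75 18.2 | 
mid -0.4 47 18.9 | end -0.4 89 18.3 | 
mid -0.2 70 17.9 | end -0.2 106 18.6 | 
mid 0.0 67 15.2 | end 0.0 117 18.8 | 
mid 0.2 43 12.4 | end 0.2 125 19.1 | 
mid 0.4 35 12.0 | end 0.4 134 18.7 | 
mid 0.6 41 11.3 | end 0.6 115 18.8 | 
mid 0.8 33 11.6 | end 0.8 113 18.6 | 
mid 1.0 37 11.7 | end 1.0 94 18.5 | 
mid 1.2 41 12.8 | end 1.2 79 18.3 | 
mid 1.4 60 14.3 | end 1.4 66 18.2 | 
mid 1.6 56 16.6 | end 1.6 56 18.0 | 
mid 1.8 27 17.7 | end 1.8 43 17.8 | 
mid 2.0 12 17.4 | end 2.0 20 17.3 | 
flat (np.int64(235), np.float64(0.7400000000000024)) n [ 0.33788403 -0.94118775]
top post 109 ((535.4788208007812, 119.67340087890625), (27.782638549804688, 27.051755905151367), 2.047541379928589) 0.06798955046442409
top roof 222 ((535.8990478515625, 119.4797134399414), (49.76169967651367, 55.74321746826172), 6.578644752502441) 0.03193542716776695
top pad 1077 ((529.0269775390625, 103.95849609375), (184.34756469726562, 183.4313201904297), 1.0651241540908813) 0.005475012712781062
side post 74 ((536.1559448242188, 118.06666564941406), (26.785478591918945, 31.925012588500977), 2.8988170623779297) 0.06834785563106754
side roof 140 ((537.0462646484375, 116.59554290771484), (50.41332244873047, 59.26202392578125), 4.19025993347168) 0.03162383863110778
side pad 652 ((523.2955932617188, 158.6226348876953), (251.6194305419922, 199.8603515625), 85.08653259277344) 0.005641835113529163
```

```bash
cat > m2.py <<'E'
from m import *
def flat(l,w,h,rr,t0):
    t,dd=t0,.010
    for _ in range(15):
        s=w*np.sin(t)+h*np.cos(t); q=w*np.cos(t)-h*np.sin(t)
        k=(abs(l)<.030)&(abs(q)<.012)&(abs(s-.010)<.003)
        A=np.c_[q[k],np.ones(k.sum())]; m,b=np.linalg.lstsq(A,s[k],rcond=None)[0]
        t-=np.arctan(m)
    return t,b,k.sum()
def views(top,side,t0):
    e=top["P"][:0]
    for nm,a,b in(("both",top,side),("top",top,None),("side",None,side)):
        z={"P":np.full((420,560,3),np.nan)}
        o=axle(a if a is not None else z,b if b is not None else z)
        s=1 if o[1][0]<0 else -1
        # report with n pointing to -y
        w=o[4]*(1 if o[2][1]<0 else -1)
        print(nm,"flat tilt to -y side:",flat(o[3],w,o[5],o[6],t0))
if __name__=="__main__":
    top=np.load("top0.npz");side=np.load("side0.npz"); views(top,side,.75)
    # guide: fit oriented squares by maximising overlap for roof, post
    from scipy.optimize import minimize
    for nm,d,b in(("top",top,(235,300,180,245)),("side",side,(240,305,190,240))):
        p=roi(d,*b); q=p[(p[:,2]>.0295)&(p[:,2]<.0345)][:,:2]; o=p[(p[:,2]>.065)&(p[:,2]<.071)][:,:2]
        def cost(x):
            c,s=np.cos(x[2]),np.sin(x[2]); J=0
            for pts,hx,hy in((q,.025,.028),(o,.014,.014)):
                e=pts-x[:2]; a=np.c_[e@[c,s],e@[-s,c]]
                J+=np.maximum(abs(a)-[hx,hy],0).sum()
            return J*1e3
        best=min((minimize(cost,[*o.mean(0),y0],method="Nelder-Mead",options=dict(xatol=1e-5,fatol=1e-5,initial_simplex=np.array([[*o.mean(0),y0],[*(o.mean(0)+[.003,0]),y0],[*(o.mean(0)+[0,.003]),y0],[*o.mean(0),y0+.05]]))) for y0 in(-.1,0,.1,.2)),key=lambda s:s.fun)
        print(nm,best.x,best.fun,"post mean",o.mean(0),(o.min(0)+o.max(0))/2)
    save("axle_side.png",side["color"][215:310,235:360],6)
E
python3 m2.py
```

```text
axle yaw -2.7969248586640068 z 0.10374470951701384 C [ 0.55586413 -0.16401442  0.10374471] len 0.1995478939864474 rms 0.001644450310318974
both flat tilt to -y side: (np.float64(0.7307438492591491), np.float64(0.010729566214610717), np.int64(332))
axle yaw -2.7970007885145125 z 0.10365254980054739 C [ 0.55617082 -0.16362509  0.10365255] len 0.19898832764384553 rms 0.0015643257399586136
top flat tilt to -y side: (np.float64(0.7153551857383272), np.float64(0.011067043057794587), np.int64(113))
axle yaw -2.7969166572666673 z 0.10375167444156824 C [ 0.5557859  -0.16423139  0.10375167] len 0.19952520333264365 rms 0.0017879679378648618
side flat tilt to -y side: (np.float64(0.7349332876274441), np.float64(0.01053028937880803), np.int64(219))
top [0.53577686 0.11940617 0.11341806] 0.4764046095584659 post mean [0.53662108 0.11912536] [0.53542841 0.11973316]
side [0.53687059 0.11704664 0.08495176] 15.984328814988343 post mean [0.53591343 0.11592977] [0.53642582 0.11806056]
```

```bash
cat > go.py <<'E'
# usage: go.py x y z yaw tilt  -> shift (mm) and turn for TCP at x,y,z ; tilt = rotation about tool x through nothing (TCP given)
# with "g" prefix: position is of the grasp point (19 mm behind TCP)
import sys; from h import *
a=sys.argv[1:]; g=a[0]=="g"; a=a[1:] if g else a
x,y,z,yaw,tilt=map(float,a); s=r.sense()
T=Ro.from_euler("z",yaw)*Ro.from_euler("x",np.pi)*Ro.from_euler("x",tilt)
p=np.array([x,y,z])+(T.apply([0,0,.019]) if g else 0)
C=Ro.from_euler("xyz",s["tool_rot"])
d=C.inv().apply(p-s["tool_pos"])*1e3; w=(C.inv()*T).as_rotvec()
print("shift",d.round(1),"turn",w.round(4),"| t",round(s["t"],2),"pos",s["tool_pos"].round(4),"rot",s["tool_rot"].round(4),"F",s["ft_force"].round(1),"M",s["ft_torque"].round(2),"op",round(s["opening"],4),"q",s["q"].round(2))
E
python3 go.py g 0.631 -0.137 0.215 0.345 0.37
```

```text
shift [ 570.9 -355.4   41.1] turn [ 0.3683 -0.0136 -0.0733] | t 0.1 pos [ 0.1737 -0.6258  0.2379] rot [-3.1401e+00  1.0000e-04  2.7090e-01] F [-0.2  0.2  0.1] M [ 0.03  0.04 -0.04] op 0.0883 q [ 1.23  0.54 -0.    1.54  0.    1.07 -0.07]
```

Both cameras agree to within 1 mm:
- **Axle:** centre (0.556, -0.164), axis at z 0.104 to 0.105, yaw 0.345, length 199.5 mm against 200 given.
- **Flat:** 0.73 rad off upright, towards -y.
- **Guide:** at about (0.536, 0.119), yaw about 0.1.

I'll move over the far end of the axle with the tool pre-tilted.

>>> {"fn": "arm_command", "kwargs": {"commands": [[[30, -19, 0], [0.03, 0, 0]], [[80, -50, 0], [0.06, 0, -0.01]], [[132, -82, 0], [0.1, 0, -0.02]], [[185, -115, 0], [0.13, 0, -0.03]], [[238, -148, 0], [0.17, 0, -0.03]], [[290, -180, 0], [0.2, 0, -0.04]], [[342, -212, 0], [0.23, 0, -0.05]], [[395, -245, 0], [0.26, -0.01, -0.05]]], "grip": 0}}

```text
t: 1.1
tool_pos: [0.4897, -0.2833, 0.2385]
tool_rot: [-2.88, 0.004, 0.321]
ft_force: [0.3, -0.8, 0.5]
opening: 0.0879
```

```bash
python3 go.py g 0.631 -0.137 0.215 0.345 0.37
```

```text
shift [180.3 -87.2  65.2] turn [ 0.1088 -0.0034 -0.0243] | t 1.1 pos [ 0.4897 -0.2833  0.2385] rot [-2.8804  0.0043  0.3209] F [ 0.3 -0.8  0.5] M [-0.3  -0.06 -0.09] op 0.0879 q [ 0.67  0.53 -0.18  1.59 -0.09  1.23 -0.71]
```

>>> {"fn": "arm_command", "kwargs": {"commands": [[[45, -22, 16], [0.03, 0, -0.01]], [[90, -44, 32], [0.06, 0, -0.01]], [[135, -65, 48], [0.09, 0, -0.02]], [[170, -82, 60], [0.109, -0.003, -0.024]], [[180, -87, 65], [0.109, -0.003, -0.024]], [[180, -87, 65], [0.109, -0.003, -0.024]], [[180, -87, 65], [0.109, -0.003, -0.024]], [[180, -87, 65], [0.109, -0.003, -0.024]]]}}

```text
t: 2.1
tool_pos: [0.6272, -0.1339, 0.1981]
tool_rot: [-2.774, -0.001, 0.343]
ft_force: [0.1, 0.9, 0.5]
opening: 0.0883
```

```bash
python3 go.py g 0.6312 -0.1368 0.105 0.345 0.37
python3 - <<'E'
from h import *
d=cam("side"); save("s1.png",d["color"][150:350,180:440],3)
E
```

```text
shift [  2.7  37.2 104.4] turn [ 0.0021 -0.0016 -0.0015] | t 2.1 pos [ 0.6272 -0.1339  0.1981] rot [-2.7737e+00 -9.0000e-04  3.4310e-01] F [0.1 0.9 0.5] M [-0.35 -0.09 -0.05] op 0.0883 q [ 0.44  0.72 -0.24  1.4  -0.15  1.25 -0.93]
```

View pics/s1.png

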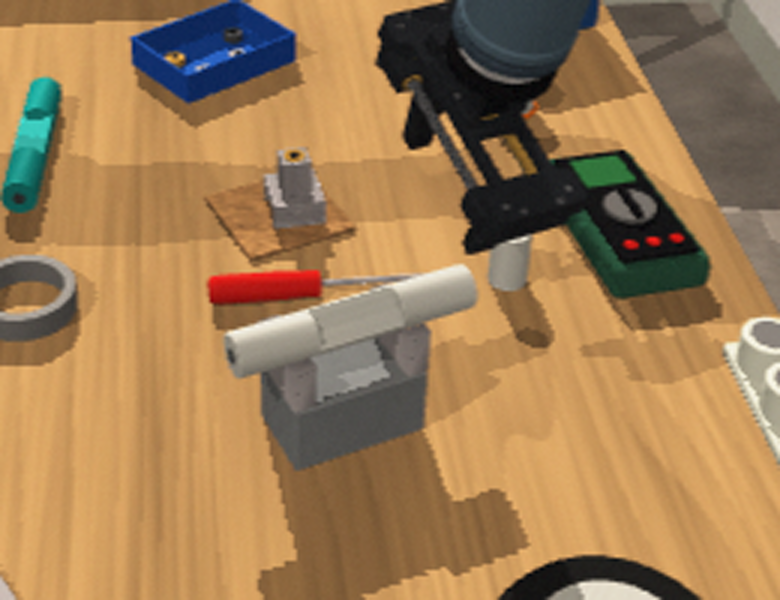

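The axle lies in the V with its flat towards the camera, as measured, and the gripper is clear at upper right. I'll align sideways first, then come in along the tool axis.

>>> {"fn": "arm_command", "kwargs": {"commands": [[[2.7, 20, 0], [0, 0, 0]], [[2.7, 37, 5], [0.002, 0, 0]], [[2.7, 37, 25], [0.002, -0.002, 0]], [[2.7, 37, 45], [0.002, -0.002, 0]], [[2.7, 37, 65], [0.002, -0.002, 0]], [[2.7, 37, 85], [0.002, -0.002, 0]], [[2.7, 37, 98], [0.002, -0.002, 0]], [[2.7, 37, 104], [0.002, -0.002, 0]]]}}

```text
t: 3.15
tool_pos: [0.6286, -0.1273, 0.0863]
tool_rot: [-2.769, 0.002, 0.347]
ft_force: [-0.1, -0.2, 0.4]
opening: 0.0878
```

```bash
python3 go.py g 0.6312 -0.1368 0.105 0.345 0.37
```

```text
shift [-0.8  2.4 -2. ] turn [-0.0025  0.0023  0.0009] | t 3.15 pos [ 0.6286 -0.1273  0.0863] rot [-2.7691e+00  1.8000e-03  3.4670e-01] F [-0.1 -0.2  0.4] M [-0.36 -0.17 -0.04] op 0.0878 q [ 0.43  0.85 -0.24  1.44 -0.14  1.08 -0.89]
```

>>> {"fn": "arm_command", "kwargs": {"commands": [[[-0.8, 2.4, -1], [0, 0, 0]], [[-0.8, 2.4, -1.5], [0, 0, 0]], [[-0.8, 2.4, -1.5], [0, 0, 0]], [[-0.8, 2.4, -1.5], [0, 0, 0]], [[-0.8, 2.4, -1.5], [0, 0, 0]], [[-0.8, 2.4, -1.5], [0, 0, 0]], [[-0.8, 2.4, -1.5], [0, 0, 0]], [[-0.8, 2.4, -1.5], [0, 0, 0]]], "grip": 0.4, "newtons": 15}}

```text
t: 4.15
tool_pos: [0.6295, -0.1312, 0.0878]
tool_rot: [-2.77, 0.001, 0.346]
ft_force: [-0.4, -0.7, 0.5]
opening: 0.0529
```

```bash
python3 go.py g 0.6312 -0.1368 0.105 0.345 0.37
```

```text
shift [-0.3 -0.8  0.9] turn [-0.0012  0.0011  0.0007] | t 4.15 pos [ 0.6295 -0.1312  0.0878] rot [-2.7704e+00  7.0000e-04  3.4600e-01] F [-0.4 -0.7  0.5] M [-0.35 -0.17 -0.02] op 0.0529 q [ 0.43  0.85 -0.24  1.44 -0.14  1.09 -0.89]
```

>>> {"fn": "arm_command", "kwargs": {"commands": [[[0, 0, 0], [0, 0, 0]], [[0, 0, 0], [0, 0, 0]], [[0, 0, 0], [0, 0, 0]], [[0, 0, 0], [0, 0, 0]], [[0, 0, 0], [0, 0, 0]], [[0, 0, 0], [0, 0, 0]], [[0, 0, 0], [0, 0, 0]], [[0, 0, 0], [0, 0, 0]]], "grip": 1}}

```text
t: 5.15
tool_pos: [0.6294, -0.1308, 0.0879]
tool_rot: [-2.77, 0.001, 0.346]
ft_force: [-2.8, 3.4, 2.4]
opening: 0.0353
```

```bash
python3 go.py g 0.6312 -0.1368 0.105 0.345 0.37
```

```text
shift [-0.4 -0.3  0.8] turn [-0.0019  0.0012  0.0009] | t 5.15 pos [ 0.6294 -0.1308  0.0879] rot [-2.7697e+00  8.0000e-04  3.4630e-01] F [-2.8  3.4  2.4] M [0.42 0.31 0.04] op 0.0353 q [ 0.43  0.85 -0.24  1.44 -0.14  1.09 -0.89]
```

>>> {"fn": "arm_command", "kwargs": {"commands": [[[0, 0.95, 0], [-0.05, 0, 0]], [[0, 1.9, -0.1], [-0.1, 0, 0]], [[0, 2.84, -0.2], [-0.15, 0, 0]], [[0, 3.77, -0.4], [-0.2, 0, 0]], [[0, 4.7, -0.6], [-0.25, 0, 0]], [[0, 5.61, -0.85], [-0.3, 0, 0]], [[0, 6.52, -1.15], [-0.35, 0, 0]], [[0, 6.78, -1.25], [-0.365, 0, 0]]]}}

```text
t: 6.15
tool_pos: [0.632, -0.1368, 0.0867]
tool_rot: [-3.136, 0.0, 0.347]
ft_force: [-0.9, 4.0, 1.4]
opening: 0.0353
```

```bash
python3 go.py g 0.6312 -0.1368 0.105 0.345 0
```

```text
shift [-0.8 -0.3  0.7] turn [-0.0057  0.0002  0.0021] | t 6.15 pos [ 0.632  -0.1368  0.0867] rot [-3.1359e+00  2.0000e-04  3.4710e-01] F [-0.9  4.   1.4] M [ 0.77  0.27 -0.07] op 0.0353 q [ 0.2   0.72 -0.08  1.64  0.07  0.79 -1.13]
```

>>> {"fn": "arm_command", "kwargs": {"commands": [[[0, 0.95, 0], [-0.05, 0, 0]], [[0, 1.9, -0.1], [-0.1, 0, 0]], [[0, 2.84, -0.2], [-0.15, 0, 0]], [[0, 3.77, -0.4], [-0.2, 0, 0]], [[0, 4.7, -0.6], [-0.25, 0, 0]], [[0, 5.61, -0.85], [-0.3, 0, 0]], [[0, 6.52, -1.15], [-0.35, 0, 0]], [[0, 6.8, -1.25], [-0.367, 0, 0]]]}}

```text
t: 7.15
tool_pos: [0.6346, -0.143, 0.0877]
tool_rot: [2.781, 0.0, 0.347]
ft_force: [-2.6, 5.0, 2.1]
opening: 0.0349
```

```bash
python3 go.py g 0.6312 -0.1368 0.105 0.345 -0.365
python3 - <<'E'
from m2 import *
t=cam("top"); s=cam("side"); save("top1.png",t["color"][100:300,250:510],3); np.savez("t1.npz",**t);np.savez("s1.npz",**s)
views(t,s,0)
E
```

```text
shift [-1.1 -0.4  0.4] turn [-0.0041 -0.0006  0.0023] | t 7.15 pos [ 0.6346 -0.143   0.0877] rot [2.7807e+00 2.0000e-04 3.4730e-01] F [-2.6  5.   2.1] M [ 1.26  0.43 -0.08] op 0.0349 q [-0.18  0.69  0.23  1.8   0.37  0.58 -1.54]
axle yaw -2.817777146633999 z 0.10357720079199563 C [ 0.5454329  -0.16909958  0.1035772 ] len 0.17498463675331744 rms 0.002291435392763743
both flat tilt to -y side: (np.float64(-0.034729726178434034), np.float64(0.010861339830675873), np.int64(275))
axle yaw -2.8144972157963557 z 0.10296905514583118 C [ 0.53998112 -0.17019511  0.10296906] len 0.16275739054784155 rms 0.0020996202343542686
top flat tilt to -y side: (np.float64(-0.037178259797340706), np.float64(0.010844146959634883), np.int64(123))
axle yaw -2.81833111080112 z 0.10397791803045461 C [ 0.54594872 -0.16919356  0.10397792] len 0.17612893115179476 rms 0.002551738960608169
side flat tilt to -y side: (np.float64(-0.021925715485005704), np.float64(0.01093777670503283), np.int64(136))
```

View pics/top1.png

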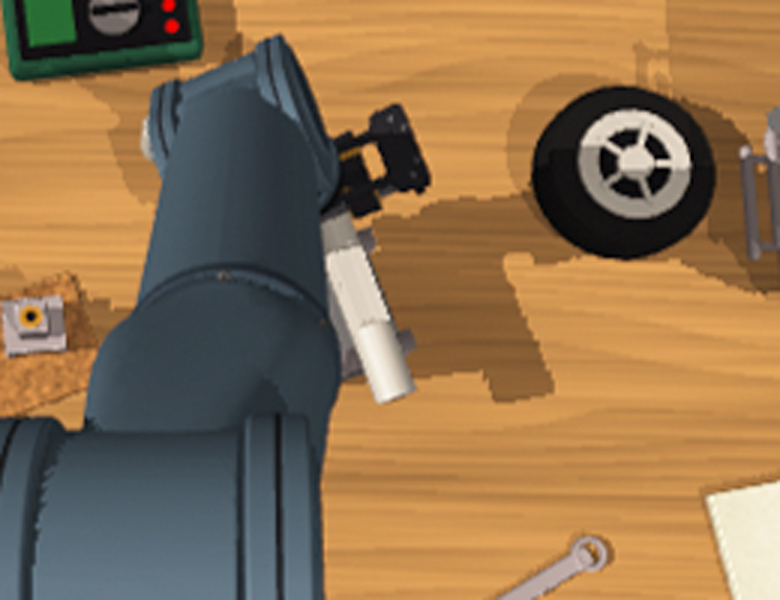

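The flat now faces up, seen at about (365,295), though the arm hides part of it. I'll let go, back off and re-measure.

>>> {"fn": "arm_command", "kwargs": {"commands": [[[0, 0, 0], [0, 0, 0]], [[0, 0, 0], [0, 0, 0]], [[0, 0, 0], [0, 0, 0]], [[0, 0, 0], [0, 0, 0]], [[0, 0, 0], [0, 0, 0]], [[0, 0, 0], [0, 0, 0]], [[0, 0, 0], [0, 0, 0]], [[0, 0, 0], [0, 0, 0]]], "grip": 0.2}}

```text
t: 8.25
tool_pos: [0.6342, -0.1439, 0.0878]
tool_rot: [2.781, 0.001, 0.346]
ft_force: [-0.5, 0.8, -0.4]
opening: 0.0707
```

>>> {"fn": "arm_command", "kwargs": {"commands": [[[0, 0, -8], [0, 0, 0]], [[0, 0, -25], [0, 0, 0]], [[0, 0, -50], [0.05, 0, 0]], [[0, 0, -80], [0.15, 0, 0]], [[0, 0, -110], [0.25, 0, 0]], [[0, -40, -130], [0.36, 0, 0]], [[0, -80, -140], [0.36, 0, 0]], [[0, -120, -150], [0.36, 0, 0]]]}}

```text
t: 9.25
tool_pos: [0.5781, 0.0124, 0.1872]
tool_rot: [3.14, -0.001, 0.345]
ft_force: [0.1, 0.8, 0.4]
opening: 0.0707
```

```bash
python3 go.py 0.536 0.1187 0.130 0.1 0
python3 - <<'E'
from m2 import *
t=cam("top"); s=cam("side"); save("side2.png",s["color"][150:350,180:440],3); np.savez("t2.npz",**t);np.savez("s2.npz",**s)
views(t,s,0)
E
```

```text
shift [  -3.7 -114.3   57. ] turn [ 0.001  -0.0013  0.2453] | t 9.25 pos [0.5781 0.0124 0.1872] rot [ 3.1405e+00 -1.2000e-03  3.4530e-01] F [0.1 0.8 0.4] M [ 0.02 -0.01 -0.04] op 0.0707 q [-0.07  0.48 -0.05  1.78  0.03  0.89 -1.35]
axle yaw -2.798587318757486 z 0.103069194904089 C [ 0.55718797 -0.16512252  0.10306919] len 0.20004277234538823 rms 0.002023104382403053
both flat tilt to -y side: (np.float64(-0.006355701860220449), np.float64(0.011171640918645689), np.int64(297))
axle yaw -2.7974446611558856 z 0.10270375653552281 C [ 0.55790881 -0.16586563  0.10270376] len 0.19940188016367513 rms 0.0022733268330225286
top flat tilt to -y side: (np.float64(-0.0046029403026631105), np.float64(0.010955727212604596), np.int64(153))
axle yaw -2.79894251363694 z 0.103429208532082 C [ 0.55690275 -0.16490062  0.10342921] len 0.19973155539273063 rms 0.0018147191937788083
side flat tilt to -y side: (np.float64(-0.016840620138720855), np.float64(0.011417059022771611), np.int64(148))
```

View pics/side2.png

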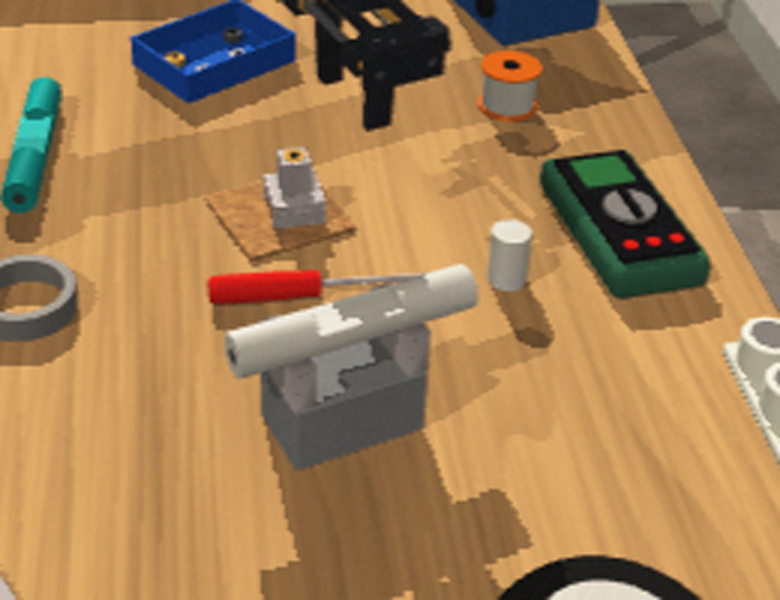

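The flat is up to within about 0.01 to 0.02 rad, the axle lies in the V's at (0.557, -0.165), and the bystanders are unmoved. Next I'll fetch the guide.

>>> {"fn": "arm_command", "kwargs": {"commands": [[[-1, -20, 5], [0, 0, 0.05]], [[-2, -50, 15], [0, 0, 0.1]], [[-3, -80, 25], [0, 0, 0.17]], [[-3.7, -105, 40], [0, 0, 0.225]], [[-3.7, -114.5, 50], [0.001, -0.001, 0.235]], [[-3.7, -114.5, 57], [0.001, -0.001, 0.235]], [[-3.7, -114.5, 57], [0.001, -0.001, 0.235]], [[-3.7, -114.5, 57], [0.001, -0.001, 0.235]]], "grip": 0.2}}

```text
t: 10.35
tool_pos: [0.5366, 0.1168, 0.129]
tool_rot: [3.141, 0.001, 0.11]
ft_force: [0.8, 0.7, 0.5]
opening: 0.0706
```

```bash
python3 go.py 0.536 0.119 0.039 0.11 0
```

```text
shift [-0.2 -2.3 90. ] turn [ 0.0005  0.0008 -0.0003] | t 10.35 pos [0.5366 0.1168 0.129 ] rot [3.1411e+00 8.0000e-04 1.0970e-01] F [0.8 0.7 0.5] M [-0.01 -0.   -0.03] op 0.0706 q [-0.29  0.51 -0.01  1.89  0.01  0.74 -1.77]
```

>>> {"fn": "arm_command", "kwargs": {"commands": [[[-0.2, -1.5, 10], [0, 0, 0]], [[-0.2, -1.5, 28], [0, 0, 0]], [[-0.2, -1.5, 46], [0, 0, 0]], [[-0.2, -1.5, 64], [0, 0, 0]], [[-0.2, -1.5, 78], [0, 0, 0]], [[-0.2, -1.5, 86], [0, 0, 0]], [[-0.2, -1.5, 89], [0, 0, 0]], [[-0.2, -1.5, 89], [0, 0, 0]]]}}

```text
t: 11.35
tool_pos: [0.5355, 0.1194, 0.0398]
tool_rot: [3.142, 0.001, 0.111]
ft_force: [-0.3, 0.4, -0.0]
opening: 0.0703
```

```bash
python3 go.py 0.536 0.119 0.039 0.11 0
```

```text
shift [0.4 0.4 0.8] turn [0.0001 0.0013 0.001 ] | t 11.35 pos [0.5355 0.1194 0.0398] rot [3.1415e+00 1.3000e-03 1.1100e-01] F [-0.3  0.4 -0. ] M [-0.   -0.03  0.04] op 0.0703 q [-0.29  0.66 -0.01  1.92  0.02  0.56 -1.78]
```

>>> {"fn": "arm_command", "kwargs": {"commands": [[[0.4, 0.2, 0], [0, 0, 0]], [[0.4, 0.2, 0], [0, 0, 0]], [[0.4, 0.2, 0], [0, 0, 0]], [[0.4, 0.2, 0], [0, 0, 0]], [[0.4, 0.2, 0], [0, 0, 0]], [[0.4, 0.2, 0], [0, 0, 0]], [[0.4, 0.2, 0], [0, 0, 0]], [[0.4, 0.2, 0], [0, 0, 0]]], "grip": 1, "newtons": 25}}

```text
t: 12.35
tool_pos: [0.5358, 0.1193, 0.0397]
tool_rot: [-3.142, 0.002, 0.111]
ft_force: [-1.3, 0.8, 1.4]
opening: 0.0279
```

>>> {"fn": "arm_command", "kwargs": {"commands": [[[0, 0, -4], [0, 0, 0]], [[0, 0, -15], [0, 0, 0]], [[0, 0, -35], [0, 0, 0]], [[0, 0, -60], [0, 0, 0]], [[0, 0, -90], [0, 0, 0]], [[0, 0, -120], [0, 0, 0]], [[0, 0, -145], [0, 0, 0]], [[0, 0, -150], [0, 0, 0]]]}}

```text
t: 13.35
tool_pos: [0.5369, 0.1193, 0.1915]
tool_rot: [-3.141, -0.002, 0.111]
ft_force: [-0.1, -0.5, -3.4]
opening: 0.0279
```

```bash
python3 go.py 0.5565 -0.1643 0.19 0.345 0
python3 - <<'E'
from h import *
d=cam("side"); save("s3.png",d["color"][100:330,180:420],3)
E
```

```text
shift [-11.8 284.    1.4] turn [-2.000e-04 -1.600e-03 -2.342e-01] | t 13.35 pos [0.5369 0.1193 0.1915] rot [-3.1412e+00 -1.6000e-03  1.1080e-01] F [-0.1 -0.5 -3.4] M [-0.04  0.01 -0.08] op 0.0279 q [-0.29  0.42 -0.01  1.85  0.01  0.87 -1.77]
```

View pics/s3.png

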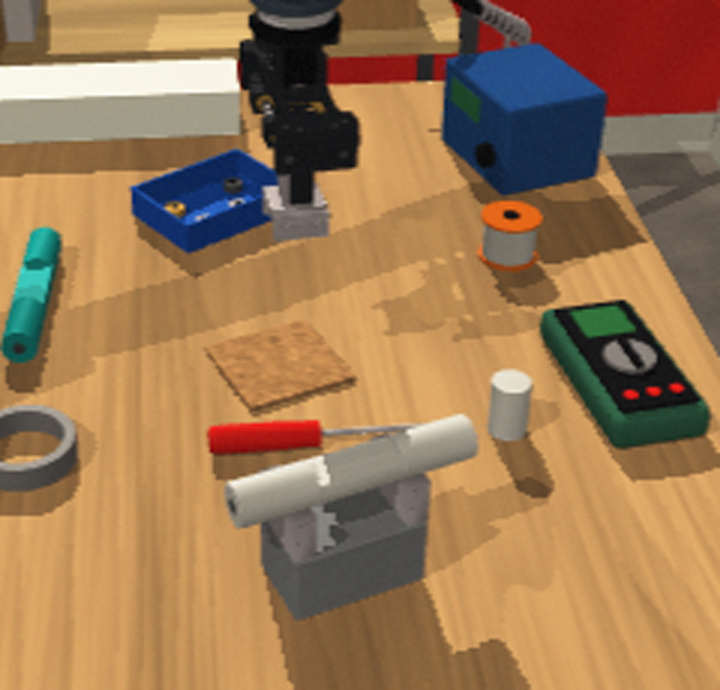

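The guide is held square (opening 27.9 mm, weight 3.4 N) at about (295,210) and the pad is empty. I'll carry it over the axle.

>>> {"fn": "arm_command", "kwargs": {"commands": [[[-1, 20, 0], [0, 0, -0.02]], [[-2, 60, 0], [0, 0, -0.06]], [[-4, 105, 0], [0, 0, -0.1]], [[-6, 150, 0], [0, 0, -0.14]], [[-8, 195, 0], [0, 0, -0.18]], [[-10, 240, 0], [0, -0.001, -0.215]], [[-11.8, 275, 0], [0, -0.001, -0.234]], [[-11.8, 284, 0], [0, -0.001, -0.234]]]}}

```text
t: 14.4
tool_pos: [0.5543, -0.1674, 0.1883]
tool_rot: [-3.141, 0.005, 0.341]
ft_force: [-0.7, 1.0, -3.7]
opening: 0.0278
```

```bash
python3 go.py 0.5565 -0.1643 0.152 0.345 0
```

```text
shift [ 3.3 -2.2 36.3] turn [-0.0003  0.0052 -0.0043] | t 14.4 pos [ 0.5543 -0.1674  0.1883] rot [-3.1413  0.0052  0.3407] F [-0.7  1.  -3.7] M [0.   0.   0.01] op 0.0278 q [ 0.21  0.48  0.01  1.77 -0.    0.9  -1.01]
```

>>> {"fn": "arm_command", "kwargs": {"commands": [[[2, -1.2, 5], [0, 0.003, -0.003]], [[2, -1.2, 12], [0, 0.003, -0.003]], [[2, -1.2, 19], [0, 0.003, -0.003]], [[2, -1.2, 23], [0, 0.003, -0.003]], [[2, -1.2, 23], [0, 0.003, -0.003]], [[2, -1.2, 23], [0, 0.003, -0.003]], [[2, -1.2, 23], [0, 0.003, -0.003]], [[2, -1.2, 23], [0, 0.003, -0.003]]]}}

```text
t: 15.4
tool_pos: [0.5572, -0.1626, 0.1669]
tool_rot: [-3.141, -0.001, 0.348]
ft_force: [1.2, -0.3, -3.5]
opening: 0.0279
```

```bash
python3 go.py 0.5565 -0.1643 0.145 0.345 0
python3 - <<'E'
from m2 import *
s=cam("side"); t=cam("top"); save("s4.png",s["color"][180:310,230:370],5)
# lateral check by camera: points of guide legs/roof vs axle ends, in axle frame
u=np.array([np.cos(.345),np.sin(.345)]); n=np.array([u[1],-u[0]]); c=np.array([.5565,-.1643])
for d in(s,t):
    p=d["P"].reshape(-1,3); p=p[np.isfinite(p[:,0])]; l=(p[:,:2]-c)@u; w=(p[:,:2]-c)@n
    k=(abs(l)<.022)&(abs(w)<.05)&(p[:,2]>.134)&(p[:,2]<.153); print("guide -y wall/w range",k.sum(),np.percentile(w[k],[2,25,50,75,98]).round(4),"z",np.percentile(p[k,2],[1,99]).round(4))
E
```

```text
shift [-1.3  1.4 21.9] turn [-0.0002 -0.0007  0.0029] | t 15.4 pos [ 0.5572 -0.1626  0.1669] rot [-3.1414e+00 -7.0000e-04  3.4790e-01] F [ 1.2 -0.3 -3.5] M [ 0.03 -0.06  0.05] op 0.0279 q [ 0.2   0.5   0.01  1.79 -0.    0.85 -1.01]
guide -y wall/w range 119 [-0.0207  0.0258  0.0268  0.0275  0.029 ] z [0.1346 0.1526]
guide -y wall/w range 19 [-0.03   -0.0292 -0.0289 -0.0287 -0.0282] z [0.1364 0.1526]
```

View pics/s4.png

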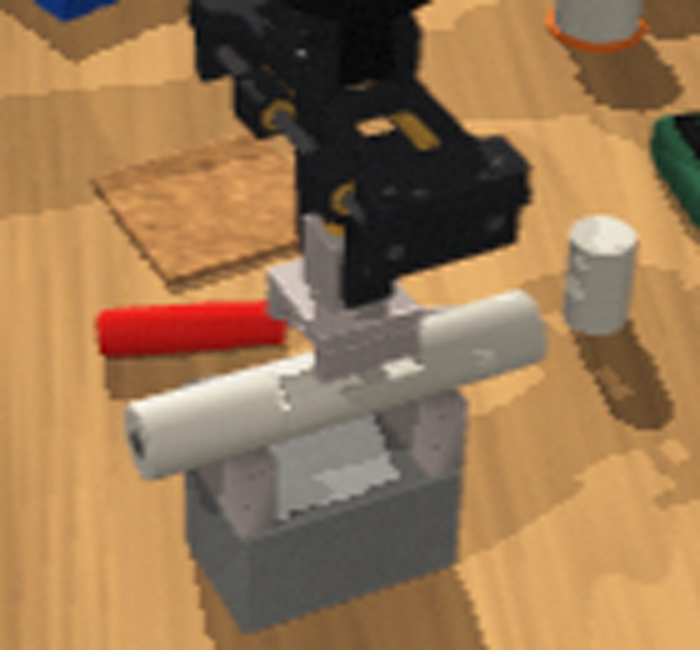

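>>> {"fn": "arm_command", "kwargs": {"commands": [[[-0.6, 0.5, 0], [0, 0, 0]], [[-1, 1.0, 0], [0, 0, 0.002]], [[-1, 1.0, 3], [0, 0, 0.002]], [[-1, 1.0, 6], [0, 0, 0.002]], [[-1, 1.0, 8], [0, 0, 0.002]], [[-1, 1.0, 10], [0, 0, 0.002]], [[-1, 1.0, 10], [0, 0, 0.002]], [[-1, 1.0, 10], [0, 0, 0.002]]]}}

```text
t: 16.5
tool_pos: [0.5566, -0.1638, 0.1567]
tool_rot: [-3.141, -0.0, 0.346]
ft_force: [0.7, 0.8, -2.9]
opening: 0.0275
```

```bash
python3 go.py 0.5565 -0.1643 0.1335 0.345 0
python3 - <<'E'
from m2 import *
s=cam("side"); b=np.load("s2.npz")
u=np.array([np.cos(.345),np.sin(.345)]); n=np.array([u[1],-u[0]]); c=np.array([.5565,-.1643])
def f(d):
    p=d["P"].reshape(-1,3); p=p[np.isfinite(p[:,0])]; return (p[:,:2]-c)@u,(p[:,:2]-c)@n,p[:,2]
l,w,z=f(s); k=(abs(l)<.045)&(w>.023)&(w<.032)&(z>.126)&(z<.145); print("guide l",np.percentile(l[k],[1,50,99]),"w",np.median(w[k]))
l,w,z=f(b); k=(abs(w)<.006)&(z>.09); print("top profile",[(a,round(float(np.median(z[k&(abs(l-a/1e3)<.002)])),4)) for a in range(-44,46,4)], l[k].min(),l[k].max())
E
```

```text
shift [-0.3  0.5 23.2] turn [-0.0004 -0.0004  0.0011] | t 16.5 pos [ 0.5566 -0.1638  0.1567] rot [-3.1412e+00 -4.0000e-04  3.4610e-01] F [ 0.7  0.8 -2.9] M [ 0.03 -0.04  0.01] op 0.0275 q [ 0.2   0.52  0.01  1.8  -0.    0.83 -1.01]
guide l [-0.02513981 -0.00076031  0.02494372] w 0.027906387584056957
top profile [(-44, 0.1224), (-40, 0.1225), (-36, 0.122), (-32, 0.1148), (-28, 0.116), (-24, 0.1145), (-20, 0.1145), (-16, 0.1154), (-12, 0.1153), (-8, 0.1155), (-4, 0.1147), (0, 0.1155), (4, 0.1143), (8, 0.1159), (12, 0.1151), (16, 0.1146), (20, 0.1158), (24, 0.1144), (28, 0.115), (32, 0.1149), (36, 0.1173), (40, 0.1224), (44, 0.1221)] -0.10023379335511763 0.10109681772430745
```

Guide and flat are centred to within 1 mm both ways. I'll lower it in slow stages, watching the force.

>>> {"fn": "arm_command", "kwargs": {"commands": [[[-0.2, 0.2, 2], [0, 0, 0.001]], [[-0.2, 0.3, 4], [0, 0, 0.001]], [[-0.2, 0.3, 6.5], [0, 0, 0.001]], [[-0.2, 0.3, 9], [0, 0, 0.001]], [[-0.2, 0.3, 11.5], [0, 0, 0.001]], [[-0.2, 0.3, 14], [0, 0, 0.001]], [[-0.2, 0.3, 16], [0, 0, 0.001]], [[-0.2, 0.3, 17], [0, 0, 0.001]]]}}

```text
t: 17.55
tool_pos: [0.5564, -0.1641, 0.1395]
tool_rot: [-3.141, -0.0, 0.345]
ft_force: [0.3, -0.1, -3.6]
opening: 0.0278
```

```bash
python3 go.py 0.5565 -0.1643 0.1335 0.345 0
```

```text
shift [0.  0.2 6. ] turn [-0.0005 -0.0003 -0.    ] | t 17.55 pos [ 0.5564 -0.1641  0.1395] rot [-3.1411e+00 -3.0000e-04  3.4500e-01] F [ 0.3 -0.1 -3.6] M [ 0.03  0.   -0.01] op 0.0278 q [ 0.21  0.54  0.01  1.81 -0.    0.79 -1.01]
```

>>> {"fn": "arm_command", "kwargs": {"commands": [[[0, 0.1, 0.8], [0, 0, 0]], [[0, 0.1, 1.6], [0, 0, 0]], [[0, 0.1, 2.4], [0, 0, 0]], [[0, 0.1, 3.2], [0, 0, 0]], [[0, 0.1, 4.0], [0, 0, 0]], [[0, 0.1, 4.6], [0, 0, 0]], [[0, 0.1, 5.2], [0, 0, 0]], [[0, 0.1, 5.5], [0, 0, 0]]]}}

```text
t: 18.55
tool_pos: [0.5565, -0.1642, 0.1341]
tool_rot: [-3.141, -0.0, 0.345]
ft_force: [-0.3, -0.8, -3.9]
opening: 0.0276
```

```bash
python3 go.py 0.5565 -0.1643 0.1335 0.345 0
```

```text
shift [-0.   0.1  0.6] turn [-0.0004 -0.0004  0.0001] | t 18.55 pos [ 0.5565 -0.1642  0.1341] rot [-3.1412e+00 -4.0000e-04  3.4510e-01] F [-0.3 -0.8 -3.9] M [-0.01  0.01  0.  ] op 0.0276 q [ 0.21  0.55  0.01  1.81 -0.    0.78 -1.01]
```

Not in contact yet; expected contact is at z about 0.1327.

>>> {"fn": "arm_command", "kwargs": {"commands": [[[0, 0, 0.3], [0, 0, 0]], [[0, 0, 0.6], [0, 0, 0]], [[0, 0, 0.9], [0, 0, 0]], [[0, 0, 1.1], [0, 0, 0]], [[0, 0, 1.3], [0, 0, 0]], [[0, 0, 1.5], [0, 0, 0]], [[0, 0, 1.5], [0, 0, 0]], [[0, 0, 1.5], [0, 0, 0]]]}}

```text
t: 19.55
tool_pos: [0.5565, -0.1642, 0.1327]
tool_rot: [-3.141, -0.0, 0.345]
ft_force: [-1.0, 0.0, -2.3]
opening: 0.0282
```

```bash
python3 go.py 0.5565 -0.1643 0.1335 0.345 0
```

```text
shift [-0.   0.1 -0.8] turn [-0.0004 -0.0004  0.0001] | t 19.55 pos [ 0.5565 -0.1642  0.1327] rot [-3.1412e+00 -4.0000e-04  3.4510e-01] F [-1.   0.  -2.3] M [ 0.01  0.01 -0.03] op 0.0282 q [ 0.21  0.55  0.    1.81 -0.    0.78 -1.01]
```

>>> {"fn": "arm_command", "kwargs": {"commands": [[[0, 0, 0.2], [0, 0, 0]], [[0, 0, 0.4], [0, 0, 0]], [[0, 0, 0.6], [0, 0, 0]], [[0, 0, 0.6], [0, 0, 0]], [[0, 0, 0.6], [0, 0, 0]], [[0, 0, 0.6], [0, 0, 0]], [[0, 0, 0.6], [0, 0, 0]], [[0, 0, 0.6], [0, 0, 0]]]}}

```text
t: 20.55
tool_pos: [0.5566, -0.1643, 0.1326]
tool_rot: [-3.141, -0.001, 0.345]
ft_force: [-2.5, 0.6, 5.0]
opening: 0.0277
```

```bash
python3 go.py 0.5565 -0.1643 0.1335 0.345 0
```

```text
shift [-0.1 -0.  -0.9] turn [-0.0003 -0.0007 -0.0001] | t 20.55 pos [ 0.5566 -0.1643  0.1326] rot [-3.1413e+00 -7.0000e-04  3.4490e-01] F [-2.5  0.6  5. ] M [ 0.1   0.55 -0.05] op 0.0277 q [ 0.21  0.55  0.    1.81 -0.    0.78 -1.01]
```

Seated at z 0.1326, where it should be, with a light push of about 8 N. I'll release it and back straight up.

>>> {"fn": "arm_command", "kwargs": {"commands": [[[0, 0, -0.3], [0, 0, 0]], [[0, 0, -0.3], [0, 0, 0]], [[0, 0, -0.3], [0, 0, 0]], [[0, 0, -0.3], [0, 0, 0]], [[0, 0, -0.3], [0, 0, 0]], [[0, 0, -0.3], [0, 0, 0]], [[0, 0, -0.3], [0, 0, 0]], [[0, 0, -0.3], [0, 0, 0]]], "grip": 0.2}}

```text
t: 21.55
tool_pos: [0.5565, -0.1642, 0.1324]
tool_rot: [-3.141, -0.0, 0.345]
ft_force: [-0.7, -0.2, -0.1]
opening: 0.0704
```

>>> {"fn": "arm_command", "kwargs": {"commands": [[[0, 0, -5], [0, 0, 0]], [[0, 0, -15], [0, 0, 0]], [[0, 0, -30], [0, 0, 0]], [[0, 0, -55], [0, 0, 0]], [[0, -30, -80], [0, 0, 0]], [[0, -80, -90], [0, 0, 0]], [[0, -130, -90], [0, 0, 0]], [[0, -180, -90], [0, 0, 0]]]}}

```text
t: 22.55
tool_pos: [0.4954, 0.0065, 0.2239]
tool_rot: [3.141, -0.003, 0.345]
ft_force: [0.4, -0.3, -0.2]
opening: 0.0704
```

Run:
```python
from m2 import *
print(r.sense()["tool_pos"],r.sense()["opening"])
s=cam("side"); t=cam("top"); save("s5.png",s["color"][180:310,230:370],5)
u=np.array([np.cos(.345),np.sin(.345)]); n=np.array([u[1],-u[0]]); c=np.array([.5565,-.1643])
for nm,d in(("side",s),("top",t)):
    p=d["P"].reshape(-1,3); p=p[np.isfinite(p[:,0])]; l=(p[:,:2]-c)@u; w=(p[:,:2]-c)@n; z=p[:,2]
    for a,hl,hh in(("roof",.025,.028),("post",.014,.014)):
        z0=.125 if a=="roof" else .161
        k=(abs(l)<hl)&(abs(w)<hh)&(abs(z-z0)<.004)&((abs(w)<.012)if a=="post" else (np.maximum(abs(w),abs(l))>.016))
        A=np.c_[l[k],w[k],np.ones(k.sum())]; print(nm,a,k.sum(),np.median(z[k]).round(4),np.linalg.lstsq(A,z[k],rcond=None)[0].round(4))
    k=(abs(l)<.05)&(abs(w)<.04)&(z>.122)&(z<.128)&(w>0); 
    k2=(z>.158)&(z<.165)&(abs(l)<.05)&(abs(w)<.04)
    print(cv2.minAreaRect(np.c_[l[k2],w[k2]].astype(np.float32)*1e3), "roof+w edge",np.percentile(w[k],98))
views(t,s,0)
```

```text
[0.49544482 0.00654514 0.22389435] 0.07044579464449746
side roof 161 0.1251 [0.0143 0.0018 0.1251]
side post 79 0.1617 [ 0.0339 -0.0149  0.1616]
((0.24253368377685547, 0.8089876174926758), (29.250080108642578, 31.00958251953125), 3.204723596572876) roof+w edge 0.03013398231006987
top roof 201 0.1246 [0.0058 0.002  0.1247]
top post 103 0.1612 [0.0218 0.0083 0.1612]
((0.03891944885253906, 0.0010519027709960938), (27.51811408996582, 26.994918823242188), 89.02655029296875) roof+w edge 0.027665056232939914
axle yaw -2.799935101300327 z 0.10525511322594164 C [ 0.5571067  -0.16482366  0.10525511] len 0.19994107946640308 rms 0.0025500962054730812
both flat tilt to -y side: (np.float64(-0.042032512912281765), np.float64(0.009920194871847976), np.int64(54))
axle yaw -2.7996623888191863 z 0.10481822654010794 C [ 0.55695099 -0.1634331   0.10481823] len 0.1993678709695167 rms 0.00224088222124217
top flat tilt to -y side: (np.float64(-0.01662507126160756), np.float64(0.010166865847137005), np.int64(31))
axle yaw -2.801872156765834 z 0.10533396485398436 C [ 0.55750935 -0.16616786  0.10533396] len 0.19998060749343605 rms 0.003462475338742492
side flat tilt to -y side: (np.float64(-0.05812395557772826), np.float64(0.010084111685341792), np.int64(24))
```

View pics/s5.png

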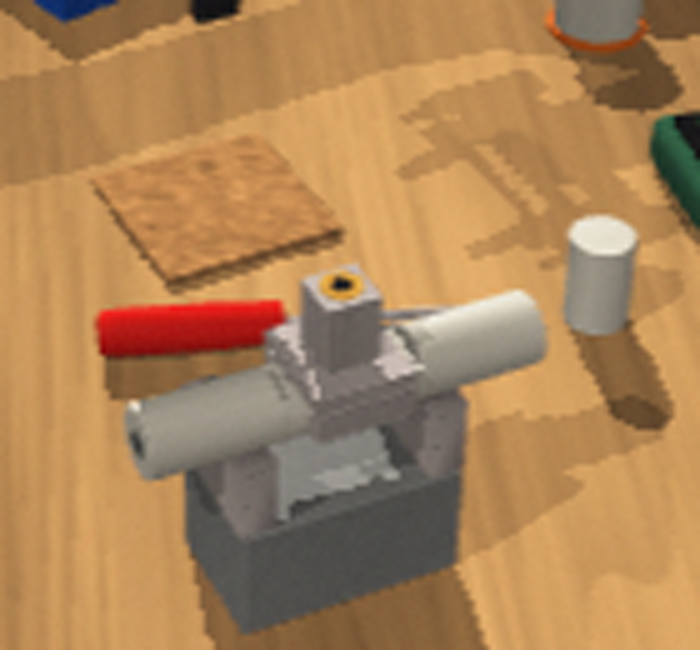

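The guide sits level and fully home: roof top at z 0.125 and post top at z 0.161, both as expected. The gripper is clear, so I'll hand in.

```bash
python3 -c "
from cell import r
print(r.hand_in())"
```

```text
the job is handed in; nothing more can be done
None
```

The job is done and handed in at about 22.7 s of the 67 s allowed. I rolled the axle 0.73 rad in its V-blocks until the flat faced up and let go. Then I set the drill guide over the flat with a light push of about 8 N, let go and moved the gripper clear.

**Flat:** after I let go of the axle, the flat measured 0.005 to 0.017 rad off upright. I couldn't re-check it well with the guide on. Fits to the few points still visible gave 0.017 rad (top camera) and 0.058 rad (side camera), and I don't trust them.

**Guide:** the roof top measured 125 mm and the post top 161 mm above the table, as expected for fully home. The roof was level across the axle to about 0.002 rad. The top camera put the guide centred to within about 0.1 mm, and the side camera 0.8 mm off. Slope fits along the axle varied from 0.006 to 0.034 rad; the higher ones came from the small post top.

**Other things:** the screwdriver, stub and pad looked unmoved in the last picture, which was a close crop. I didn't measure the bystanders afterwards.

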